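# Samovar to full boil

## Robot

A 7-joint arm with a two-finger parallel gripper is mounted at the origin on the work surface. World frame = base frame: x ahead of the robot, y to its left, z up, the work surface at z = 0. Lengths are in mm, angles in rad, forces in N, time in s.
With the tool pointing down it reaches from about 400 to 875 mm from the base axis. Payload 4.4 kg.
Tool frame: the origin (TCP) lies at the very end of the fingers, on their centre line; the grasp point (between the pads) lies 19 mm behind it; z points along the fingers, y is the line along which they close (so a half turn about z gives the same grasp; the last joint's range is limited). The gripper opens to 85 mm and grips with 20 to 120 N. Pads are 22 mm wide; open, the fingers measure 114 mm over their backs; the gripper's body (76 mm by 85 mm) begins 54 mm behind the grasp point. The pads swing forward as they close: fully open they stand 13 mm farther back than shut.
Start: joints at [1.072, 0.628, 0.038, 1.517, -0.027, 0.996, -0.02], TCP at [272.647, -590.069, 231.313] pointing down, gripper open.
Joint ranges: [-3.06, 3.06], [-0.37, 2.12], [-1.25, 1.32], [0.18, 2.47], [-1.1, 4.24], [0.23, 1.98], [-2.94, 2.94]. Speed limits (rad/s): [2.57, 2.57, 3.14, 3.14, 3.14, 3.14, 3.14].

## Interface

Orientations are given as [roll, pitch, yaw] about the fixed x, y, z axes, in that order (R = Rz(yaw) Ry(pitch) Rx(roll)).
In Python, from cell import ctrl gives the robot as it stands.
- The arm moves only by the tool jog_arm, never from a script. Its argument "plan" is a list of rows, each an object of numbers: "tx", "ty", "tz": the shift along the tool's x, y, z as a fraction of full scale; "wx", "wy", "wz": the turn, a rotation vector about the tool's x, y, z as a fraction of full scale; "claw": the closure, from 0 (fully open) to 1 (shut). In form: [{"tx": .., "ty": .., "tz": .., "wx": .., "wy": .., "wz": .., "claw": ..}, ...]. A call has 1 to 12 rows; each row is the pose to reach, as a shift and turn from the pose commanded when the call began, along the tool's axes at that moment; what a row does not reach only later rows make up. Full scale, the value 1, is 300 mm for a shift and 90 degrees for a turn. A row lasts 1/10 s, in which the tool goes at most 50 mm and 8.59 degrees, less where a joint would pass 70% of its speed; a pose out of reach is approached as far as the arm can. A call with a number of a shift or a turn outside -1 to 1 is refused whole. A call with a gripper value outside its range is refused whole. The fingers move at their own pace and stop on an object; the grip force is fixed at half the most. Time passes only in rows, so rows that repeat a pose let the fingers close. It gives the time, the measured TCP pose, the force, the opening and the grip force at its end, in the units of the state.
- ctrl.read_state(): the state, without advancing time (a new reading comes with each control period).
- ctrl.get_image(name): name is "scene" or "top"; returns a dict with "img" (400x640x3 uint8, red, green, blue), "depth" (400x640 float32, mm along the optical axis (not along the pixel's ray), 0 where there is no reading), "fx", "fy", "cx", "cy" (pixels), "position" and "orientation" of the camera in the world. Camera axes: x right, y down, z forward; pixel columns grow to the right and rows downward; lengths in mm; the calibration is good to about 2 mm. A picture is of the moment at which its call begins.
- ctrl.finish_job(): hands the job in; it is judged then, once.
Trained networks look in a picture, given as the dict that the camera call returned (one of the last four; its "shot" number tells which), for a name from the list of things; names that differ only in an ending like _2 or _b are one class to them, and where a whole thing is asked for, a point or a joint stands for the part that bears it (a point fixed in the world has none). Each returns a list of dicts, best first, with "score" (0 to 1); they miss things now and then, are a little off and sometimes report something else, mostly with a low value. They report only what shows in the picture. A call takes as long as a camera call.
- ctrl.trace(picture, thing): "pixels" (400x640 bool, what is visible of it) and "extent" ([centre column, centre row, width, height] in pixels, round what is visible of it).
The state is a dict: "clock": time; "qpos": joint angles; "qd": joint speeds; "tau": joint torques, N m; "eef_pos": TCP position; "tool_rot": TCP orientation; "force": force on the tool from outside, world axes, zero at the start; "torque": the same for the moment, N m; "width": finger opening in mm; "gripper_force": force on a finger pad.
Only numpy, scipy, OpenCV 4.12 (cv2) and the standard library are available. Lean on these libraries where they do the work, as an engineer would, in place of code of your own. Each camera call takes 0.05 s, during which the arm holds its last target. There are 200 camera calls.

## Task

Set the electric samovar to full boil: with the fingertips push its heat lever, without gripping or forcing it, past the first notch and all the way to the second stop, then press the start button right down and let it go. Do not disturb the mug, the sugar jar or the spoon caddy, and leave the lever at the second stop.

Things in the scene. Friction and masses are not known exactly. Their poses are not given: they have to be found in the camera images.
- station: Tea station, fixed to the table: a steel tray (210 x 500 x 12 mm) with a low white control box at one end and a chrome samovar at the other. Origin: on the table under the box's centre. x: the way the lever is pushed, away from the robot, turned up to 20 degrees; y: towards the samovar; z up. The box is 170 (x) x 150 (y) mm, its flat top 60 mm above the table.
- samovar_axis (a point): Point on the tray on the samovar's upright axis, 300 mm along the station's y; axes as the station's. The samovar is 210 mm across (255 mm along y over its handles) and 350 mm tall; its tap sticks out 167 mm to -x, 110 to 195 mm above the table.
- lever_paddle (a point): Centre of the heat lever's upright black paddle (12 x 32 x 36 mm), 28 mm above the box top; moves with it; axes as the station's. It slides straight along station y = -35 mm: x = -32 to -20 mm off, +12 first notch, +44 mm second stop. Push its flat -x side; the box top in front of it is free for at least 47 mm. There is a 10 mm gap under the paddle.
- heat_lever (a joint): Lever travel along the station's x, m: 0 to 0.012 off (the start; loose there, about 1 N), 0.044 first notch, 0.076 second stop (hard end). Leaving off (past 0.012) or the first notch takes up to about 8 N, falling to nothing 16 mm on; from there a spring detent draws it into the next place, where it stays.
- start_top (a point): Centre of the top of the start button, a round white push button 28 mm across in a grey housing on the box top, at station x = 0, y = +35 mm; z up.
- start (a joint): How far the start button is pressed, in m: 0 up, 0.006 fully down. A spring raises it when let go; fully down takes 4 N.
- mug: Bystander: white mug, 80 mm across and 85 mm tall, standing loose under the samovar's tap. Origin: centre of its underside.
- sugar_jar: Bystander: closed glass sugar jar, 84 mm across and 120 mm tall, standing loose beside or beyond the control box. Origin: centre of its underside.
- spoon_caddy: Bystander: grey plastic cup with steel spoons, 84 mm across, 170 mm tall with the spoons, standing loose beside or beyond the control box. Origin: centre of its underside.

How it is judged (in metres and radians):
On the way, in this order (a step that is already met when the one before it is completed fails the run):
1. the heat lever is at the second stop (value of joint heat_lever above 0.072 m), for 0.2 s.
2. the start button is pressed down (value of joint start above 0.0045 m), for 0.04 s.
At the end, for the whole second after the job is handed in: The lever rests at the second stop (past 72 of 76 mm), the button has been pressed at least 4.5 of 6 mm after that and is up again (under 1.5 mm), and the mug, jar and caddy stand upright within 20 mm of where they were (value of joint heat_lever above 0.072 m and value of joint start below 0.0015 m and distance of each of mug, sugar_jar, spoon_caddy from where it was at the start of the episode below 0.02 m and angle between each of mug, sugar_jar, spoon_caddy's own z axis and vertical below 0.1 rad); the robot touches nothing.
It fails at once if the start button is pressed before the lever is at the second stop (value of joint start above 0.003 m and value of joint heat_lever below 0.068 m).
It fails at once if the lever is gripped or forced (over 38 N from the fingers) (contact force between the fingers and heat_lever above 38 N).
It fails at once if the mug, jar or caddy is moved, lifted or tipped (distance of any of mug, sugar_jar, spoon_caddy from where it was at the start of the episode above 0.02 m or angle between any of mug, sugar_jar, spoon_caddy's own z axis and vertical above 0.3 rad).
It also fails if it takes over 42 s, if anything falls off the work surface, if the arm or the gripper's body presses on something with over 40 N, if the wrist force passes 120 N, or if a joint passes its speed limit or range.

## Working session

There is one attempt and no reset: what is moved stays moved. The work goes in short steps, Python scripts to look and compute and a tool call to move; the robot and the scene stay as the last step left them, time stands still between calls to the robot, and variables do not carry over. Pictures are saved under pics/ and viewed, at most 10 in all, crops included, and the job is handed in when it is done.

Besides the shell and the picture viewer there is one more tool, called after "Call:" as name(argument=value, ...), one argument or row to a line, values as JSON. jog_arm: Moves the arm, as the interface text tells. Shift numbers are shares of 300 mm and turn numbers shares of 90 degrees, none past 1 either way. Its arguments: {"type":"object","properties":{"plan":{"type":"array"}},"required":["plan"]}

```bash
mkdir -p pics; cat > h.py <<'E'
import numpy as np, cv2, pickle
from cell import ctrl
from scipy.spatial.transform import Rotation as R
def pts(im, mask):
    v,u=np.nonzero(mask&(im['depth']>0)); d=im['depth'][v,u]
    P=np.c_[(u-im['cx'])/im['fx']*d,(v-im['cy'])/im['fy']*d,d]
    o=np.array(im['orientation'],float)
    M=o if o.shape==(3,3) else R.from_euler('xyz',o).as_matrix()
    return P@M.T+np.array(im['position'])
E
python3 - <<'E'
from h import *
print(ctrl.read_state())
ims={}
for n in ['scene','top']:
    im=ctrl.get_image(n); ims[n]=im
    print(n,im['position'],im['orientation'],im['fx'])
    cv2.imwrite(f'pics/{n}0.png',im['img'][...,::-1])
    for t in ['station','lever_paddle','start_top','mug','sugar_jar','spoon_caddy']:
        for r in ctrl.trace(im,t)[:2]:
            p=pts(im,r['pixels'])
            print(n,t,round(r['score'],2),np.round(r['extent']),len(p),np.round(np.median(p,0)) if len(p) else '',np.round(np.percentile(p,[2,98],axis=0)).tolist() if len(p) else '')
E
```

```text
{'clock': 0.0, 'qpos': array([ 1.07221399,  0.62933676,  0.03843241,  1.51837303, -0.02701329,
        0.99628615, -0.02002936]), 'qd': array([-0.000525  , -0.00025558,  0.00182653,  0.00075657, -0.00096584,
        0.00114956,  0.00159904]), 'tau': array([-1.09138044e-03, -5.63395715e+01,  1.22622952e+00, -1.93442935e+01,
        1.10937614e-02,  1.05314990e-02,  1.90301773e-05]), 'eef_pos': array([ 272.38239257, -589.48972411,  230.3933623 ]), 'tool_rot': array([-3.13970691e+00,  7.77685322e-06,  4.32753349e-01]), 'force': array([ 0.59316234, -0.13668527, -0.17338761]), 'torque': array([-0.0182272 ,  0.02123011,  0.00283892]), 'gripper_force': 0.0, 'width': 85.24969124308988}
scene [991.14236106 270.34541269 898.89468609] [-2.57294743  0.01161439  2.10961704] 415.0071310680505
scene station 0.6 [394. 240. 260. 175.] 25144 [568. 231. 142.] [[445.0, -82.0, 9.0], [627.0, 378.0, 348.0]]
scene lever_paddle 0.57 [307. 176.  15.  12.] 138 [507. -58.  94.] [[499.0, -74.0, 62.0], [509.0, -44.0, 108.0]]
scene start_top 0.46 [330. 197.   7.  11.] 89 [529.  13.  82.] [[517.0, 1.0, 74.0], [539.
[... 416 characters left out ...]
02184752  0.01528577 -1.56929611] 422.6275605298253
top station 0.8 [239. 214. 252. 134.] 21776 [515. 190.  76.] [[423.0, -91.0, 9.0], [623.0, 358.0, 348.0]]
top lever_paddle 0.51 [345. 219.  12.   6.] 94 [502. -58. 105.] [[497.0, -72.0, 72.0], [509.0, -43.0, 108.0]]
top start_top 0.4 [314. 207.  11.  11.] 100 [525.  13.  81.] [[513.0, 1.0, 77.0], [539.0, 22.0, 86.0]]
top mug 0.66 [215. 290.  52.  38.] 1242 [338. 275.  30.] [[304.0, 203.0, 1.0], [377.0, 306.0, 87.0]]
top sugar_jar 0.56 [392. 150.  38.  40.] 1212 [ 660. -163.  118.] [[631.0, -202.0, 24.0], [701.0, -129.0, 122.0]]
top spoon_caddy 0.82 [415. 219.  36.  36.] 1118 [ 499. -225.   45.] [[461.0, -253.0, 1.0], [535.0, -176.0, 166.0]]
```

```bash
python3 - <<'E'
from h import *
for n in ['top','scene']:
    im=ctrl.get_image(n)
    full=pts(im,np.ones((400,640),bool))
    s=max(ctrl.trace(im,'station'),key=lambda r:r['score']); p=pts(im,s['pixels'])
    b=p[(abs(p[:,2]-60)<4)&(p[:,1]<110)]
    print(n,'boxtop',len(b),np.round(b[:,2].mean(),1),cv2.minAreaRect(b[:,:2].astype(np.float32)))
    t=p[(p[:,2]<18)]
    print('tray',cv2.minAreaRect(t[:,:2].astype(np.float32)))
    for t,zlo in [('lever_paddle',98),('start_top',76)]:
        for r in ctrl.trace(im,t)[:1]:
            q=pts(im,r['pixels']); q=q[q[:,2]>zlo]
            print(t,len(q),np.round(q.mean(0),1),cv2.minAreaRect(q[:,:2].astype(np.float32)), np.percentile(q[:,2],[50,95]))
    c=im['img'][140:300,200:460] if n=='top' else im['img'][130:290,200:460]
    cv2.imwrite(f'pics/{n}c.png',cv2.resize(c[...,::-1],None,fx=3,fy=3,interpolation=cv2.INTER_CUBIC))
E
```

```text
top boxtop 3886 59.6 ((526.2212524414062, -22.642662048339844), (168.81520080566406, 148.92042541503906), 0.43962210416793823)
tray ((554.516357421875, 207.47555541992188), (637.6820068359375, 283.375244140625), 87.7874984741211)
lever_paddle 80 [502.9 -57.2 104.8] ((503.1078186035156, -57.620323181152344), (29.63912010192871, 11.846230506896973), 89.7476577758789) [104.93258553 108.42050769]
start_top 75 [526.3  12.7  81.7] ((526.1563720703125, 12.577392578125), (21.284164428710938, 18.940603256225586), 1.676174521446228) [81.4435304  84.82337633]
scene boxtop 3177 60.2 ((526.4188842773438, -24.141563415527344), (170.60498046875, 149.34715270996094), 0.2595018148422241)
tray ((489.44647216796875, 156.16366577148438), (282.8868713378906, 562.718505859375), 0.5152168869972229)
lever_paddle 59 [504.6 -56.8 104.3] ((502.6541442871094, -58.5860595703125), (11.442036628723145, 29.355316162109375), 0.8609219193458557) [105.33984085 108.210943  ]
start_top 82 [528.6  11.4  81.8] ((527.7884521484375, 10.758230209350586), (24.472423553466797, 22.96681785583496), 54.981346130371094) [81.6634212  84.52961441]
```

View pics/scene0.png

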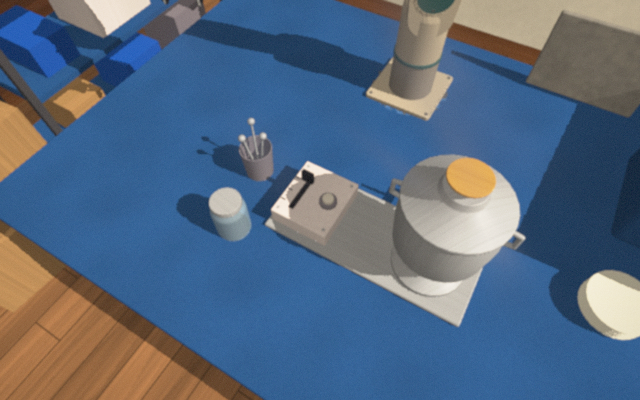

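View pics/top0.png

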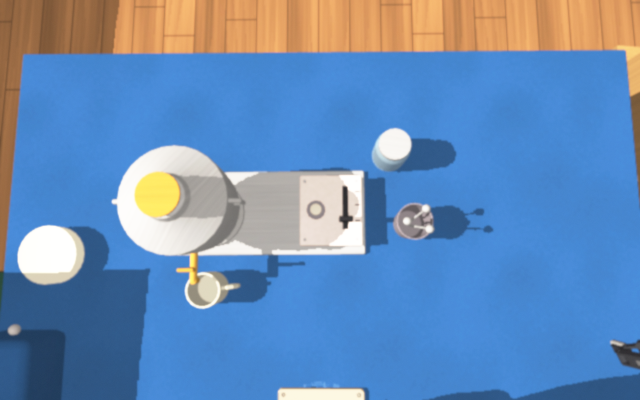

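Call:
jog_arm(
  plan=[
    {"tx":0.671,"ty":-0.667,"tz":0,"wz":0.272,"claw":1},
    {"tx":0.671,"ty":-0.667,"tz":0,"wz":0.272,"claw":1},
    {"tx":0.671,"ty":-0.667,"tz":0,"wz":0.272,"claw":1},
    {"tx":0.671,"ty":-0.667,"tz":0,"wz":0.272,"claw":1},
    {"tx":0.671,"ty":-0.667,"tz":0,"wz":0.272,"claw":1},
    {"tx":0.671,"ty":-0.667,"tz":0,"wz":0.272,"claw":1},
    {"tx":0.671,"ty":-0.667,"tz":0,"wz":0.272,"claw":1},
    {"tx":0.671,"ty":-0.667,"tz":0,"wz":0.272,"claw":1},
  ],
)

```text
invalid input at $.plan[0]: expected keys tx, ty, tz, wx, wy, wz, claw
```

Call:
jog_arm(
  plan=[
    {"tx":0.671,"ty":-0.667,"tz":0,"wx":0,"wy":0,"wz":0.272,"claw":1},
    {"tx":0.671,"ty":-0.667,"tz":0,"wx":0,"wy":0,"wz":0.272,"claw":1},
    {"tx":0.671,"ty":-0.667,"tz":0,"wx":0,"wy":0,"wz":0.272,"claw":1},
    {"tx":0.671,"ty":-0.667,"tz":0,"wx":0,"wy":0,"wz":0.272,"claw":1},
    {"tx":0.671,"ty":-0.667,"tz":0,"wx":0,"wy":0,"wz":0.272,"claw":1},
    {"tx":0.671,"ty":-0.667,"tz":0,"wx":0,"wy":0,"wz":0.272,"claw":1},
    {"tx":0.671,"ty":-0.667,"tz":0,"wx":0,"wy":0,"wz":0.272,"claw":1},
    {"tx":0.671,"ty":-0.667,"tz":0,"wx":0,"wy":0,"wz":0.272,"claw":1},
  ],
)

```text
clock: 1.9
eef_pos: [372.0, -323.8, 231.7]
tool_rot: [3.141, -0.001, 0.007]
force: [-0.5, -1.5, -0.2]
width: -0.2
gripper_force: 0.0
```

Call:
jog_arm(
  plan=[
    {"tx":0.327,"ty":-0.886,"tz":0,"wx":0,"wy":0,"wz":0,"claw":1},
    {"tx":0.327,"ty":-0.886,"tz":0,"wx":0,"wy":0,"wz":0,"claw":1},
    {"tx":0.327,"ty":-0.886,"tz":0,"wx":0,"wy":0,"wz":0,"claw":1},
    {"tx":0.327,"ty":-0.886,"tz":0,"wx":0,"wy":0,"wz":0,"claw":1},
    {"tx":0.327,"ty":-0.886,"tz":0,"wx":0,"wy":0,"wz":0,"claw":1},
    {"tx":0.327,"ty":-0.886,"tz":0,"wx":0,"wy":0,"wz":0,"claw":1},
    {"tx":0.327,"ty":-0.886,"tz":0.1,"wx":0,"wy":0,"wz":0,"claw":1},
    {"tx":0.327,"ty":-0.886,"tz":0.2,"wx":0,"wy":0,"wz":0,"claw":1},
    {"tx":0.327,"ty":-0.886,"tz":0.3,"wx":0,"wy":0,"wz":0,"claw":1},
    {"tx":0.327,"ty":-0.886,"tz":0.35,"wx":0,"wy":0,"wz":0,"claw":1},
    {"tx":0.327,"ty":-0.886,"tz":0.35,"wx":0,"wy":0,"wz":0,"claw":1},
  ],
)

```text
clock: 3.0
eef_pos: [467.0, -59.5, 124.5]
tool_rot: [3.141, 0.004, 0.003]
force: [-0.2, 0.7, -0.4]
width: 0.4
gripper_force: 0.0
```

```bash
python3 - <<'E'
from h import *
im=ctrl.get_image('scene')
cv2.imwrite('pics/s1.png',cv2.resize(im['img'][80:250,200:440,::-1],None,fx=3,fy=3,interpolation=cv2.INTER_CUBIC))
s=ctrl.read_state();print(s['eef_pos'],s['tool_rot'],s['force'])
p=pts(im,np.ones((400,640),bool))
m=(abs(p[:,0]-470)<60)&(abs(p[:,1]+58)<40)&(p[:,2]>112)&(p[:,2]<170)
for a in range(115,170,8):
    q=p[m&(abs(p[:,2]-a)<4)]
    print(a,len(q),np.round(np.percentile(q[:,:2],[3,97],axis=0)).tolist() if len(q) else '')
E
```

```text
[467.93043972 -59.3237516  125.66337121] [3.14089484e+00 1.62442614e-03 2.94422025e-03] [0.04865292 0.17371881 0.4925315 ]
115 0 
123 1 [[473.0, -55.0], [473.0, -55.0]]
131 13 [[472.0, -70.0], [479.0, -53.0]]
139 27 [[463.0, -73.0], [479.0, -47.0]]
147 25 [[465.0, -73.0], [479.0, -47.0]]
155 26 [[469.0, -73.0], [478.0, -47.0]]
163 17 [[472.0, -70.0], [479.0, -47.0]]
```

View pics/s1.png

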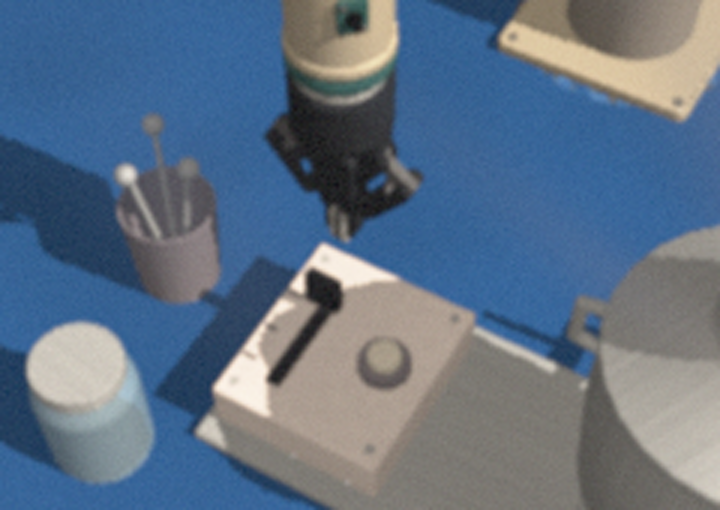

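Call:
jog_arm(
  plan=[
    {"tx":0,"ty":0,"tz":0.08,"wx":0,"wy":0,"wz":0,"claw":1},
    {"tx":0,"ty":0,"tz":0.15,"wx":0,"wy":0,"wz":0,"claw":1},
    {"tx":0,"ty":0,"tz":0.15,"wx":0,"wy":0,"wz":0,"claw":1},
    {"tx":0.03,"ty":0,"tz":0.15,"wx":0,"wy":0,"wz":0,"claw":1},
    {"tx":0.05,"ty":0,"tz":0.15,"wx":0,"wy":0,"wz":0,"claw":1},
    {"tx":0.07,"ty":0,"tz":0.15,"wx":0,"wy":0,"wz":0,"claw":1},
    {"tx":0.09,"ty":0,"tz":0.15,"wx":0,"wy":0,"wz":0,"claw":1},
    {"tx":0.11,"ty":0,"tz":0.15,"wx":0,"wy":0,"wz":0,"claw":1},
    {"tx":0.13,"ty":0,"tz":0.15,"wx":0,"wy":0,"wz":0,"claw":1},
    {"tx":0.14,"ty":0,"tz":0.15,"wx":0,"wy":0,"wz":0,"claw":1},
    {"tx":0.14,"ty":0,"tz":0.15,"wx":0,"wy":0,"wz":0,"claw":1},
  ],
)

```text
clock: 4.15
eef_pos: [512.0, -57.3, 81.8]
tool_rot: [3.141, -0.003, 0.006]
force: [-0.8, -0.4, 1.2]
width: 0.1
gripper_force: 0.0
```

```bash
cat > look.py <<'E'
from h import *
s=ctrl.read_state();print(s['clock'],s['eef_pos'],s['tool_rot'],s['force'])
for n in ['scene','top']:
    im=ctrl.get_image(n)
    p=pts(im,np.ones((400,640),bool))
    for r in ctrl.trace(im,'lever_paddle')[:1]:
        q=pts(im,r['pixels']); q=q[(q[:,2]>90)&(q[:,2]<112)]
        print(n,r['score'],len(q),np.round(np.median(q,0),1),np.round(np.percentile(q,[3,97],axis=0)).tolist())
    cv2.imwrite(f'pics/look_{n}.png',cv2.resize(im['img'][80:250,200:440,::-1],None,fx=3,fy=3,interpolation=cv2.INTER_CUBIC))
E
python3 look.py
```

```text
4.15 [511.97141936 -57.33727477  81.75885231] [ 3.14142107e+00 -3.06275513e-03  5.85601488e-03] [-0.80808288 -0.4079519   1.16994854]
scene 0.47 84 [542.6 -55.9 103.9] [[535.0, -70.0, 91.0], [546.0, -44.0, 108.0]]
```

Call:
jog_arm(
  plan=[
    {"tx":0.02,"ty":0,"tz":0,"wx":0,"wy":0,"wz":0,"claw":1},
    {"tx":0.04,"ty":0,"tz":0,"wx":0,"wy":0,"wz":0,"claw":1},
    {"tx":0.06,"ty":0,"tz":0,"wx":0,"wy":0,"wz":0,"claw":1},
    {"tx":0.08,"ty":0,"tz":0,"wx":0,"wy":0,"wz":0,"claw":1},
    {"tx":0.095,"ty":0,"tz":0,"wx":0,"wy":0,"wz":0,"claw":1},
    {"tx":0.11,"ty":0,"tz":0,"wx":0,"wy":0,"wz":0,"claw":1},
    {"tx":0.11,"ty":0,"tz":0,"wx":0,"wy":0,"wz":0,"claw":1},
    {"tx":0.11,"ty":0,"tz":0,"wx":0,"wy":0,"wz":0,"claw":1},
    {"tx":0.05,"ty":0,"tz":0,"wx":0,"wy":0,"wz":0,"claw":1},
    {"tx":0,"ty":0,"tz":-0.1,"wx":0,"wy":0,"wz":0,"claw":1},
    {"tx":-0.05,"ty":0,"tz":-0.2,"wx":0,"wy":0,"wz":0,"claw":1},
    {"tx":-0.05,"ty":0,"tz":-0.2,"wx":0,"wy":0,"wz":0,"claw":1},
  ],
)

```text
clock: 5.55
eef_pos: [495.3, -57.9, 144.3]
tool_rot: [3.141, -0.004, 0.005]
force: [0.6, 0.2, 0.3]
width: -0.0
gripper_force: 0.0
```

```bash
python3 look.py
```

```text
5.55 [495.26440969 -57.92930431 144.31605446] [ 3.14121579 -0.00427645  0.00483604] [0.55051614 0.24157768 0.26527226]
scene 0.74 177 [ 503.5 -216.6   94.3] [[460.0, -257.0, 90.0], [538.0, -178.0, 108.0]]
```

View pics/look_scene.png

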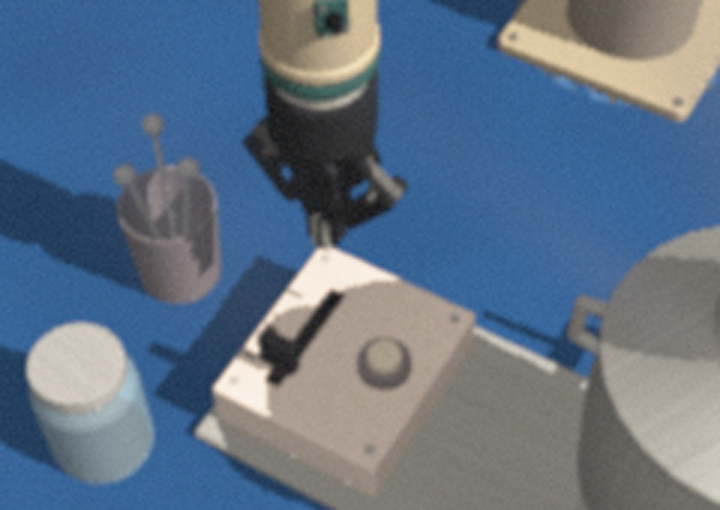

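```bash
python3 - <<'E'
from h import *
for n in ['scene','scene']:
    im=ctrl.get_image(n)
    p=pts(im,np.ones((400,640),bool))
    for zl,zh in [(85,98),(98,112)]:
        q=p[(p[:,0]>520)&(p[:,0]<600)&(abs(p[:,1]+58)<30)&(p[:,2]>zl)&(p[:,2]<zh)]
        print(len(q),np.round(q.mean(0),1),np.round(np.percentile(q,[3,97],axis=0)).tolist(),cv2.minAreaRect(q[:,:2].astype(np.float32)))
E
```

```text
38 [574.9 -55.4  91.3] [[569.0, -73.0, 85.0], [577.0, -44.0, 97.0]] ((576.1356811523438, -57.48929214477539), (8.291921615600586, 30.300920486450195), 12.930281639099121)
76 [571.7 -58.  104.8] [[565.0, -72.0, 99.0], [577.0, -44.0, 109.0]] ((570.5551147460938, -58.716766357421875), (31.378931045532227, 13.061017036437988), 89.31348419189453)
35 [574.9 -55.9  91.4] [[569.0, -72.0, 86.0], [577.0, -43.0, 98.0]] ((574.8453369140625, -57.93504333496094), (6.893020153045654, 31.236867904663086), 11.511088371276855)
79 [572.  -57.7 104.7] [[566.0, -73.0, 99.0], [577.0, -44.0, 108.0]] ((571.7813720703125, -58.796295166015625), (31.0411376953125, 11.593276977539062), 87.78752136230469)
```

Call:
jog_arm(
  plan=[
    {"tx":0.098,"ty":-0.12,"tz":0,"wx":0,"wy":0,"wz":0,"claw":1},
    {"tx":0.098,"ty":-0.233,"tz":0,"wx":0,"wy":0,"wz":0,"claw":1},
    {"tx":0.098,"ty":-0.233,"tz":0.07,"wx":0,"wy":0,"wz":0,"claw":1},
    {"tx":0.098,"ty":-0.233,"tz":0.14,"wx":0,"wy":0,"wz":0,"claw":1},
    {"tx":0.098,"ty":-0.233,"tz":0.14,"wx":0,"wy":0,"wz":0,"claw":1},
    {"tx":0.098,"ty":-0.233,"tz":0.14,"wx":0,"wy":0,"wz":0,"claw":1},
  ],
)

```text
clock: 6.45
eef_pos: [523.8, 12.3, 98.7]
tool_rot: [3.141, 0.002, 0.005]
force: [0.6, 0.4, -0.1]
width: -0.1
gripper_force: 0.0
```

```bash
python3 - <<'E'
from h import *
im=ctrl.get_image('scene')
for i in range(3):
    s=ctrl.read_state(); print(s['eef_pos'],s['force']); ctrl.get_image('top')
cv2.imwrite('pics/s3.png',cv2.resize(im['img'][120:250,240:400,::-1],None,fx=4,fy=4,interpolation=cv2.INTER_CUBIC))
E
```

```text
[524.39581641  12.23162608  99.41618906] [-0.12268623 -0.11222548  0.890109  ]
[524.71469625  12.20767472  99.83718203] [ 0.11814347 -0.17442324  0.59397683]
[524.81889054  12.2431382  100.06338915] [ 0.5716019  -0.49569375 -0.01976293]
```

View pics/s3.png

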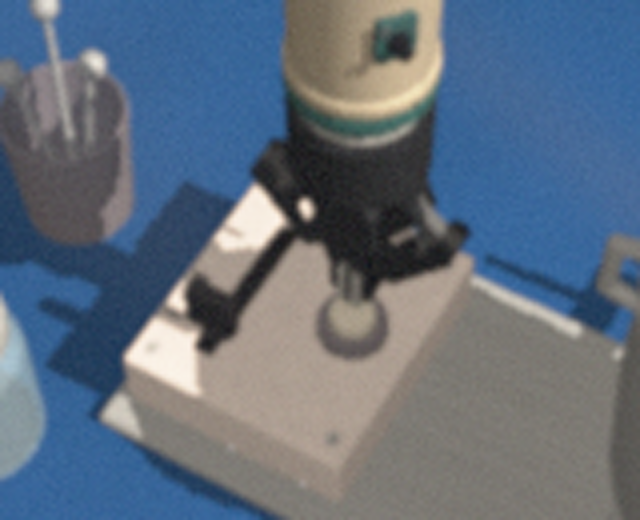

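Call:
jog_arm(
  plan=[
    {"tx":0.006,"ty":0,"tz":0.03,"wx":0,"wy":0,"wz":0,"claw":1},
    {"tx":0.006,"ty":0,"tz":0.05,"wx":0,"wy":0,"wz":0,"claw":1},
    {"tx":0.006,"ty":0,"tz":0.06,"wx":0,"wy":0,"wz":0,"claw":1},
    {"tx":0.006,"ty":0,"tz":0.066,"wx":0,"wy":0,"wz":0,"claw":1},
    {"tx":0.006,"ty":0,"tz":0.066,"wx":0,"wy":0,"wz":0,"claw":1},
    {"tx":0.006,"ty":0,"tz":0.066,"wx":0,"wy":0,"wz":0,"claw":1},
  ],
)

```text
clock: 7.25
eef_pos: [525.8, 12.5, 79.6]
tool_rot: [3.142, 0.0, 0.005]
force: [-0.9, -1.3, 2.5]
width: -0.0
gripper_force: 1.1
```

Call:
jog_arm(
  plan=[
    {"tx":0,"ty":0,"tz":0.006,"wx":0,"wy":0,"wz":0,"claw":1},
    {"tx":0,"ty":0,"tz":0.012,"wx":0,"wy":0,"wz":0,"claw":1},
    {"tx":0,"ty":0,"tz":0.012,"wx":0,"wy":0,"wz":0,"claw":1},
    {"tx":0,"ty":0,"tz":0.012,"wx":0,"wy":0,"wz":0,"claw":1},
  ],
)

```text
clock: 7.65
eef_pos: [525.8, 12.5, 76.1]
tool_rot: [3.142, 0.0, 0.006]
force: [-2.0, -0.2, 4.9]
width: -0.2
gripper_force: 2.5
```

Call:
jog_arm(
  plan=[
    {"tx":0,"ty":0,"tz":0.005,"wx":0,"wy":0,"wz":0,"claw":1},
    {"tx":0,"ty":0,"tz":0.01,"wx":0,"wy":0,"wz":0,"claw":1},
    {"tx":0,"ty":0,"tz":0.01,"wx":0,"wy":0,"wz":0,"claw":1},
  ],
)

```text
clock: 7.95
eef_pos: [525.8, 12.5, 75.6]
tool_rot: [-3.141, -0.001, 0.005]
force: [-7.2, 0.0, 29.9]
width: -0.2
gripper_force: 14.7
```

Call:
jog_arm(
  plan=[
    {"tx":0,"ty":0,"tz":-0.05,"wx":0,"wy":0,"wz":0,"claw":1},
    {"tx":0,"ty":0,"tz":-0.2,"wx":0,"wy":0,"wz":0,"claw":1},
    {"tx":-0.1,"ty":0,"tz":-0.3,"wx":0,"wy":0,"wz":0,"claw":1},
    {"tx":-0.4,"ty":0,"tz":-0.45,"wx":0,"wy":0,"wz":0,"claw":1},
    {"tx":-0.4,"ty":0,"tz":-0.45,"wx":0,"wy":0,"wz":0,"claw":1},
    {"tx":-0.4,"ty":0,"tz":-0.45,"wx":0,"wy":0,"wz":0,"claw":1},
    {"tx":-0.4,"ty":0,"tz":-0.45,"wx":0,"wy":0,"wz":0,"claw":1},
    {"tx":-0.4,"ty":0,"tz":-0.45,"wx":0,"wy":0,"wz":0,"claw":1},
  ],
)

```text
clock: 8.75
eef_pos: [407.4, 12.1, 207.8]
tool_rot: [-3.142, -0.002, 0.006]
force: [-0.2, -0.7, -0.3]
width: -0.0
gripper_force: 0.0
```

```bash
python3 - <<'E'
from h import *
s=ctrl.read_state();print(s['eef_pos'],s['force'])
im=ctrl.get_image('scene')
p=pts(im,np.ones((400,640),bool))
q=p[(p[:,0]>480)&(p[:,0]<600)&(abs(p[:,1]+58)<30)&(p[:,2]>98)&(p[:,2]<112)]; print('lever',len(q),q.mean(0))
q=p[np.hypot(p[:,0]-526.5,p[:,1]-12)<9]; print('button z',len(q),np.median(q[:,2]))
for t in ['sugar_jar','spoon_caddy']:
    r=ctrl.trace(im,t)[:1]
    if r: print(t,np.round(r[0]['extent']))
E
```

```text
[407.38203732  12.06808538 207.79923009] [-0.15506846 -0.7422474  -0.26812664]
lever 75 [571.71258587 -58.21159185 104.63845489]
button z 38 82.32515517373662
sugar_jar [229. 216.  44.  50.]
spoon_caddy [253. 149.  34.  67.]
```

```bash
python3 -c "
from cell import ctrl
print(ctrl.finish_job())"
```

```text
the job is handed in; nothing more can be done
None
```

I handed the job in at about 9 s: the lever is at the second stop and the start button was pressed fully down and is up again. The jar and caddy show no visible movement; I didn't re-check the mug, but the arm stayed well clear of it, and the hand-in gave no verdict.

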